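Lock a router table's insert ring with a two-prong spanner

TASK

Lock the steel ring of the little router table: lift the two-prong spanner out of its wooden rest, feel gently over the ring's face until both prongs have dropped fully into its two holes, and only then turn the ring clockwise (seen from above) until it comes up against its stop. Do not press or turn hard, put the spanner back upright in its rest with both prongs in the slot, and leave the other things on the bench where they are.

Things in the scene. Friction and masses are not known exactly. Their poses are not given: they have to be found in the camera images.
- router_table: Bench-top router table, fixed: a plywood box 180 x 180 x 40 mm under an aluminium plate 150 x 150 x 6 mm; origin under its centre, z up. Seen from above, the line through the ring's two holes is turned counter-clockwise from this x axis by A - q, q being the joint lock_ring and A between 0.05 and 0.65 rad, fixed for the run but not measured: feel or look for it.
- ring_centre (a point): Centre of the lock ring's upper face, on the router table, 60 mm above the bench; axes those of the table, z up. The steel ring lies on the plate: 96 mm across, 12 mm thick, 44 mm bore. Its two round through holes, 10 mm wide with a 1.5 mm chamfer, lie opposite each other, 33 mm from the centre.
- lock_ring (a joint): How far the ring has been turned clockwise from above, rad: 0 loose, 0.70 against the stop, where it is locked. It starts between 0 and 0.1, turns against a steady friction of about 0.3 N m and stays where it is left.
- spanner_grip (a point): Centre of the spanner's upright grip, a flat black block 46 (x) x 16 (y) x 50 mm (z), taken across its 16 mm. x runs from prong to prong, z up. Under it a steel bar 86 x 24 x 8 mm, its underside 33 mm below this point; the two 6 mm prongs, bevelled at the end, stand 33 mm either side along x and reach 43 mm below this point. About 0.18 kg.
- spanner: The same spanner; origin at the middle of the bar's underside, half-way between the prongs.
- prong_a (a point): Centre of the end of the prong on the spanner's +x side.
- prong_b (a point): Centre of the end of the prong on the spanner's -x side.
- rest_slot (a point): Middle of the slot's mouth in the upper face of the spanner's rest, a wooden block 116 x 60 x 22 mm fixed to the bench. The slot is 80 mm long (x), 14 mm wide (y) and 14 mm deep, so the bar rests on the block's upper face with both prongs in the slot. x along the slot, z up.
- masking_tape: Roll of masking tape, 101 mm across, 25 mm high, lying flat; origin under its centre. Not part of the job.
- carpenter_pencil: Flat carpenter's pencil, 178 mm long, 9 mm thick; origin under its centre. Not part of the job.
- tape_measure: Tape measure, 60 x 80 x 66 mm; origin under its centre. Not part of the job.
- screwdriver_yellow: Screwdriver with a yellow handle, 221 mm long; origin under its centre. Not part of the job.
There are look-alikes about, which are no part of the job. What is shaped like the spanner but pink or purple is not meant.

How it is judged:
By the outcome, as a careful person would: the job done as asked, in the order asked, and still so for the second after the job is handed in, with the robot touching nothing.
It also fails if it takes over 64 s, if anything falls off the work surface, if the arm or the gripper's body presses on something with over 40 N, if the wrist force passes 120 N, or if a joint passes its speed limit or range.

ROBOT

A 7-joint arm with a two-finger parallel gripper is mounted at the origin on a cart in front of the work surface, level with it; the furniture and walls round the work are solid. World frame = base frame: x ahead of the robot, y to its left, z up, the work surface at z = 0. Lengths are in m, angles in rad, forces in N, time in s.
With the tool pointing down it reaches from about 0.425 to 0.95 m from the base axis. Payload 4.7 kg.
Tool frame: the origin (TCP) lies on the centre line of the jaws, within the pads' length; the fingertips stand 22 mm ahead of it and the grasp point (between the pads) lies 3 mm ahead of it; z points along the fingers, y is the line along which they close (so a half turn about z gives the same grasp; the last joint's range is limited). The gripper opens to 85 mm and grips with 20 to 120 N. Pads are 22 mm wide; open, the fingers measure 114 mm over their backs; the gripper's body (76 mm by 85 mm) begins 54 mm behind the grasp point. The pads swing forward as they close: fully open they stand 13 mm farther back than shut.
Start: joints at [-1.353, 0.469, -0.049, 1.532, 0.024, 1.141, -0.082], TCP at [0.165, 0.655, 0.253] pointing down, gripper open.
Joint ranges: [-2.59, 2.59], [-0.33, 1.99], [-1.39, 1.29], [0.1, 2.45], [-1.04, 4.18], [0.21, 1.99], [-2.66, 2.66]. Speed limits (rad/s): [2.57, 2.57, 3.14, 3.14, 3.14, 3.14, 3.14].

INTERFACE

Orientations are given as a rotation vector (axis times angle).
In Python, from plant import env, camera, calibration, cut_out, place_of gives the robot as it stands. The module is installed in compiled form; this text tells all that it offers.
- The arm moves only by the shell command python3 -m creep 'ROWS' [FORCE]. ROWS is JSON, a list of rows, each a list of 3 entries, a list of its own where there are three numbers: the closure, from -1 (fully open) to 1 (shut), so that 0 is half open, then the shift along the tool's x, y, z in mm, then the turn, a rotation vector about the tool's x, y, z in rad. A call has 1 to 12 rows; each row is the pose to reach, as a shift and turn from the pose commanded when the call began, along the tool's axes at that moment; what a row does not reach only later rows make up. A row lasts 1/8 s, in which the tool goes at most 62.5 mm and 10.7 degrees, less where a joint would pass 70% of its speed; a pose out of reach is approached as far as the arm can. A call with a gripper value outside its range is refused whole. The fingers move at their own pace and stop on an object; FORCE is the grip in N (left out, the last holds). Time passes only in rows, so rows that repeat a pose let the fingers close. It gives the time, the measured TCP pose, the force, the opening and the grip force at its end, in the units of the state.
- env.get_obs(): the state, without advancing time (a new reading comes with each control period).
- camera(name): name is "side" or "top"; returns the picture (480x640x3 uint8, blue, green, red); there is no depth.
- calibration(name): a dict with "mtx" (3x3 intrinsics, pixels), "world_to_cam" (4x4, takes a point from world to camera coordinates). Camera axes: x right, y down, z forward; pixel columns grow to the right and rows downward; lengths in m; the calibration is good to about 2 mm. A picture is of the moment at which its call begins. calibration takes no time and is no camera call.
- env.finish_job(): hands the job in; it is judged then, once.
Trained networks look in the newest picture that a camera, given by its name, has taken for a name from the list of things; names that differ only in an ending like _2 or _b are one class to them, and where a whole thing is asked for, a point or a joint stands for the part that bears it (a point fixed in the world has none). Each returns a list of dicts, best first, with "score" (0 to 1); they miss things now and then, are a little off and sometimes report something else, mostly with a low value. They report only what shows in the picture. A call takes as long as a camera call. They do not tell look-alikes from the thing itself.
- cut_out(label, camera): "region" (480x640 bool, what is visible of it) and "box" ([left, top, right, bottom] in pixels, round what is visible of it).
- place_of(label, camera): "xy" ([column, row] in pixels: a listed point, or the origin of a listed thing).
The state is a dict: "time": time; "joint_pos": joint angles; "qvel": joint speeds; "effort": joint torques, N m; "position": TCP position; "orientation": TCP orientation; "wrist_force": force on the tool from outside, world axes, zero at the start; "moment": the same for the moment, N m; "grip_width": finger opening in m; "gripper_force": force on a finger pad.
Only numpy, scipy, OpenCV 4.12 (cv2) and the standard library are available. Lean on these libraries where they do the work, as an engineer would, in place of code of your own. Each camera call takes 0.05 s, during which the arm holds its last target. There are 200 camera calls.

## Working session

There is one attempt and no reset: what is moved stays moved. The work goes in short steps, Python scripts to look and compute and a shell command to move; the robot and the scene stay as the last step left them, time stands still between calls to the robot, and variables do not carry over. Pictures are saved under pics/ and viewed, at most 10 in all, crops included, and the job is handed in when it is done.

```bash
mkdir -p pics; cat > h.py <<'E'
import numpy as np, cv2
from scipy.spatial.transform import Rotation as R
from plant import env, camera, calibration, cut_out, place_of
def ray(cam,px,z):
    c=calibration(cam);K=np.array(c["mtx"]);T=np.array(c["world_to_cam"])
    d=T[:3,:3].T@np.linalg.inv(K)@np.array([px[0],px[1],1.]);o=-T[:3,:3].T@T[:3,3]
    return o+d*(z-o[2])/d[2]
def proj(cam,p):
    c=calibration(cam);q=np.array(c["world_to_cam"])@np.append(p,1);q=np.array(c["mtx"])@q[:3];return q[:2]/q[2]
def tool(p): # world point -> shift in tool axes, mm
    o=env.get_obs();return R.from_rotvec(o["orientation"]).inv().apply(np.array(p)-o["position"])*1000
E
python3 - <<'E'
from h import *
for c in("top","side"):
    cv2.imwrite(f"pics/{c}0.png",camera(c))
    for l,z in(("ring_centre",.06),("spanner_grip",.065),("rest_slot",.022),("prong_a",.012),("router_table",0)):
        for r in place_of(l,c)[:4]: print(c,l,round(r["score"],2),np.round(r["xy"],1),ray(c,r["xy"],z).round(3))
o=env.get_obs();print(o["time"],o["position"],R.from_rotvec(o["orientation"]).as_matrix().round(3),o["wrist_force"])
for c in("top","side"):
    T=np.array(calibration(c)["world_to_cam"]);print(c,-T[:3,:3].T@T[:3,3])
E
```

```text
top ring_centre 0.7 [220.6 237.9] [ 0.559 -0.063  0.06 ]
top spanner_grip 0.84 [302.5 249. ] [ 0.53  -0.231  0.065]
top spanner_grip 0.69 [429.3 253.2] [ 0.516 -0.485  0.065]
top spanner_grip 0.68 [366.8 252.6] [ 0.52  -0.36   0.065]
top rest_slot 0.81 [366.3 256.6] [ 0.52  -0.362  0.022]
top prong_a 0.93 [367.3 244.6] [ 0.547 -0.366  0.012]
top prong_a 0.91 [311.9 225. ] [ 0.593 -0.249  0.012]
top prong_a 0.83 [359.4 269.1] [ 0.495 -0.347  0.012]
top prong_a 0.7 [329.3 250.4] [ 0.537 -0.285  0.012]
top router_table 0.9 [226.5 244.1] [ 0.558 -0.062  0.   ]
side ring_centre 0.84 [309.4 189.6] [ 0.555 -0.074  0.06 ]
side ring_centre 0.43 [310.  207.7] [ 0.549 -0.157  0.06 ]
side spanner_grip 0.74 [312.4 244.2] [ 0.542 -0.301  0.065]
side spanner_grip 0.72 [311.9 337. ] [ 0.52  -0.532  0.065]
side rest_slot 0.76 [301.8 284.3] [ 0.516 -0.363  0.022]
side prong_a 0.96 [312.3 261.1] [ 0.542 -0.284  0.012]
side prong_a 0.93 [340.9 351.1] [ 0.566 -0.516  0.012]
side prong_a 0.79 [338.9 247.1] [ 0.601 -0.242  0.012]
side prong_a 0.65 [320.7 289.7] [ 0.55  -0.37   0.012]
side router_table 0.98 [312.8 206.5] [ 0.564 -0.05   0.   ]
0.6 [0.16487171 0.65456304 0.25335484] [[-0.97   0.244 -0.   ]
 [ 0.244  0.97   0.   ]
 [ 0.     0.    -1.   ]] [ 0.68643782  0.13631704 -0.1835366 ]
top [ 0.34196666 -0.28343983  1.01116636]
side [ 0.48622451 -0.97589615  0.54131033]
```

View pics.

View pics/top0.png

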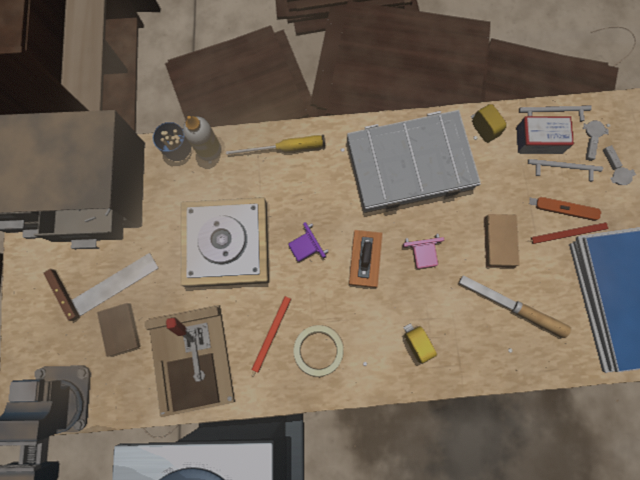

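View pics/side0.png

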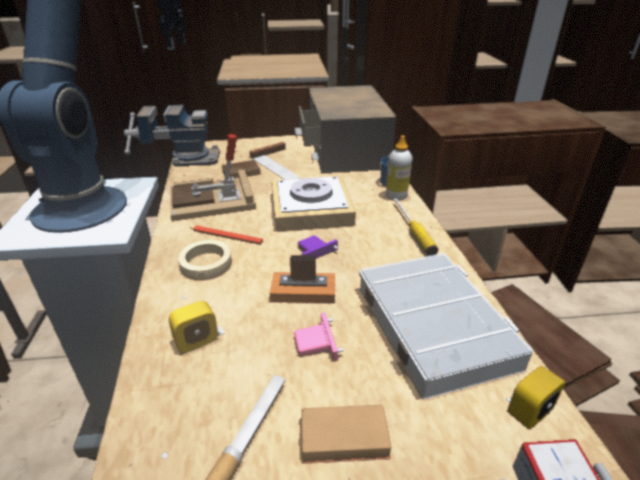

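```bash
python3 - <<'E'
import cv2,numpy as np
im=cv2.imread("pics/top0.png")
a=cv2.resize(im[190:295,175:275],(400,420),interpolation=cv2.INTER_CUBIC)
b=cv2.resize(im[220:300,340:395],(289,420),interpolation=cv2.INTER_CUBIC)
cv2.imwrite("pics/c1.png",np.hstack([a,b]))
E
python3 - <<'E'
from h import *
# table and rest yaw from cut outs
for l,z in(("rest_slot",.022),("router_table",.04),("spanner",.07),("ring_centre",.06),("lock_ring",.06)):
    try:
        camera("top")
        for r in cut_out(l,"top")[:3]:
            m=r["region"].astype(np.uint8);ys,xs=np.nonzero(m)
            h=cv2.convexHull(np.c_[xs,ys].astype(np.int32));q=cv2.boxPoints(cv2.minAreaRect(h))
            print(l,round(r["score"],2),r["box"],[ray("top",p,z)[:2].round(3).tolist() for p in q])
    except Exception as e: print(l,e)
E
```

```text
rest_slot 0.65 [352.0, 228.3, 380.3, 285.6] [[0.461, -0.323], [0.579, -0.337], [0.572, -0.399], [0.454, -0.383]]
router_table 0.79 [178.9, 196.6, 270.5, 288.8] [[0.647, 0.036], [0.65, -0.154], [0.465, -0.163], [0.461, 0.021]]
spanner 0.72 [356.7, 236.6, 375.8, 279.4] [[0.471, -0.34], [0.553, -0.351], [0.55, -0.376], [0.468, -0.364]]
spanner 0.72 [286.6, 223.8, 327.7, 259.4] [[0.553, -0.192], [0.586, -0.244], [0.517, -0.286], [0.485, -0.234]]
spanner 0.72 [404.4, 233.6, 444.9, 270.5] [[0.544, -0.434], [0.555, -0.513], [0.494, -0.519], [0.483, -0.44]]
ring_centre 0.6 [180.4, 200.6, 268.2, 286.4] [[0.642, 0.028], [0.643, -0.159], [0.462, -0.165], [0.46, 0.015]]
ring_centre 0.27 [348.5, 231.4, 381.0, 288.4] [[0.457, -0.322], [0.57, -0.336], [0.563, -0.397], [0.449, -0.381]]
lock_ring 0.83 [201.4, 217.8, 243.0, 263.3] [[0.537, -0.001], [0.623, -0.041], [0.576, -0.128], [0.492, -0.087]]
```

View pics/c1.png

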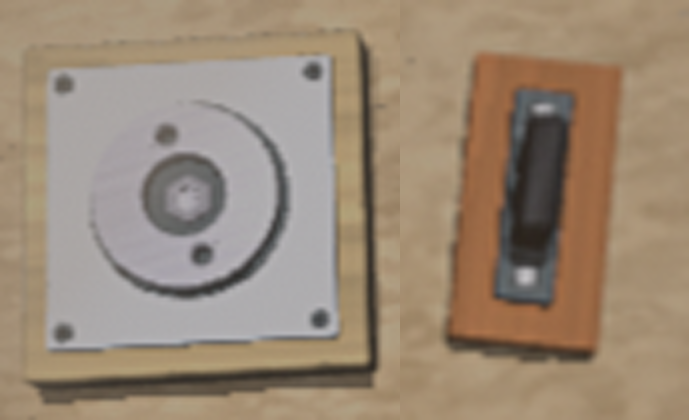

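```bash
python3 - <<'E'
from h import *
im=cv2.imread("pics/top0.png");g=cv2.cvtColor(im,cv2.COLOR_BGR2GRAY).astype(float)
def blob(c,r=4):
    x,y=map(int,np.round(c));w=g[y-r:y+r+1,x-r:x+r+1];w=np.clip(np.median(w)-8-w,0,None)
    yy,xx=np.mgrid[y-r:y+r+1,x-r:x+r+1];return np.array([(w*xx).sum(),(w*yy).sum()])/w.sum()
H=[blob(c) for c in((216,223),(225,253))];P=[ray("top",h,.06)[:2] for h in H]
d=P[0]-P[1];print("holes",H,P,"dist",np.linalg.norm(d),"mid",(P[0]+P[1])/2,"yaw",np.arctan2(d[1],d[0]))
S=[ray("top",blob(c),.046)[:2] for c in((190.5,210.7),(253,207.7),(190.7,273),(254.7,269.5))]
print("screws mean",np.mean(S,0),[s.round(4).tolist() for s in S],[np.arctan2(*(a-b)[::-1]) for a,b in((S[1],S[0]),(S[3],S[2]),(S[0],S[2]),(S[1],S[3]))])
# bright prong rivets? on bar ends (z .03)
for c in((375.3,None),):pass
A=[ray("top",(340+(x-400)/5.25,220+y/5.25),.03)[:2] for x,y in((543,108),(525,276))]
print("rivets",A,np.mean(A,0),np.linalg.norm(A[0]-A[1]),np.arctan2(*(A[0]-A[1])[::-1]))
camera("side")
for l,z in(("spanner_grip",.055),("spanner",.03),("ring_centre",.06),("rest_slot",.022)):
    for r in place_of(l,"side")[:3]:print(l,r["score"],r["xy"],ray("side",r["xy"],z))
print(tool((.518,-.362,.055)),env.get_obs()["grip_width"])
E
```

```text
holes [array([216.07992008, 223.23576424]), array([224.94652778, 253.09166667])] [array([ 0.58995892, -0.05252109]), array([ 0.5267942 , -0.07211963])] dist 0.06613535075120694 mid [ 0.55837656 -0.06232036] yaw 0.3008580141092802
screws mean [ 0.55691632 -0.06270809] [[0.6224, 0.006], [0.6259, -0.1265], [0.4878, 0.0007], [0.4915, -0.131]] [np.float64(-1.544440046131263), np.float64(-1.5424076230902328), np.float64(0.038872063712939074), np.float64(0.03383447431525147)]
rivets [array([ 0.55225224, -0.36484021]), array([ 0.48462655, -0.35510319])] [ 0.51843939 -0.3599717 ] 0.0683230838054699 -0.14300127812759653
spanner_grip 0.79 [312.3, 339.4] [ 0.52103195 -0.52714842  0.055     ]
spanner_grip 0.72 [303.5, 268.4] [ 0.52036384 -0.35943433  0.055     ]
spanner_grip 0.64 [311.6, 244.6] [ 0.5411151  -0.28790058  0.055     ]
spanner 0.93 [304.8, 283.7] [ 0.52123667 -0.37180503  0.03      ]
spanner 0.85 [333.7, 334.1] [ 0.55688982 -0.49666625  0.03      ]
spanner 0.82 [321.2, 251.7] [ 0.56058602 -0.27866066  0.03      ]
ring_centre 0.97 [311.3, 188.5] [ 0.55973788 -0.06957379  0.06      ]
rest_slot 0.76 [303.4, 283.0] [ 0.51940283 -0.36013887  0.022     ]
[-590.74486034 -899.53553084  198.26614454] 0.0854022217431895
```

```bash
python3 - <<'E'
from h import *
for px in((322,180),(396,168)):
    b=ray("side",px,0);print(b,[(h,proj("side",b+[0,0,h]).round()) for h in(.1,.15,.2,.25,.3)])
print([ray("top",p,.2)[:2].round(3) for p in((115,114),(140,150),(135,213),(45,237))])
print(env.get_obs()["position"])
E
python3 -m creep '[[-1,[-60,-45,-50],[0,0,0]],[-1,[-110,-80,-100],[0,0,0]],[-1,[-140,-105,-150],[0,0,-0.05]],[-1,[-140,-105,-150],[0,0,-0.11]]]'
```

```text
[0.60196394 0.08904752 0.        ] [(0.1, array([322., 145.])), (0.15, array([322., 127.])), (0.2, array([322., 107.])), (0.25, array([322.,  86.])), (0.3, array([322.,  64.]))]
[0.81925805 0.14110441 0.        ] [(0.1, array([399., 134.])), (0.15, array([401., 116.])), (0.2, array([403.,  98.])), (0.25, array([405.,  78.])), (0.3, array([407.,  57.]))]
[array([0.767, 0.106]), array([0.695, 0.056]), array([0.576, 0.058]), array([0.536, 0.215])]
[0.1648683  0.65456744 0.25334757]
time: 1.85
position: [0.2768, 0.517, 0.406]
orientation: [0.215, 3.133, 0.004]
wrist_force: [0.7, 0.2, -0.2]
grip_width: 0.0857
gripper_force: 0.0
```

```bash
python3 -m creep '[[-1,[-45,-43,0],[0,0,0]],[-1,[-88,-84,0],[0,0,0]],[-1,[-131,-125,0],[0,0,0]],[-1,[-174,-166,0],[0,0,0]],[-1,[-201,-200,0],[0,0,0]],[-1,[-220,-258,0],[0,0,0]],[-1,[-238,-316,0],[0,0,0]],[-1,[-256,-375,0],[0,0,0]],[-1,[-274,-430,0],[0,0,0]],[-1,[-290,-486,20],[0,0,0]],[-1,[-300,-544,40],[0,0,0]],[-1,[-310,-600,60],[0,0,0]]]'; python3 - <<'E'
from h import *
print(tool((.519,-.360,.062)))
E
```

```text
time: 3.35
position: [0.5001, -0.12, 0.3431]
orientation: [0.214, 3.133, 0.001]
wrist_force: [0.3, 0.1, -0.1]
grip_width: 0.0854
gripper_force: 0.0
[ -51.04856259 -235.33694834  281.04926122]
```

```bash
python3 -m creep '[[-1,[-12,-58,20],[0,0,0]],[-1,[-24,-115,40],[0,0,0]],[-1,[-38,-172,60],[0,0,0]],[-1,[-50,-225,80],[0,0,0]],[-1,[-51,-235,130],[0,0,0]],[-1,[-51,-235,170],[0,0,0]],[-1,[-51,-235,170],[0,0,0]]]'; python3 - <<'E'
from h import *
print(tool((.519,-.360,.062)))
im=camera("side");cv2.imwrite("pics/s1.png",cv2.resize(im[150:330,200:440],(720,540)))
for r in place_of("spanner_grip","side")[:3]:print(r["xy"],ray("side",r["xy"],.055))
E
```

```text
time: 4.22
position: [0.5172, -0.3564, 0.1702]
orientation: [-0.214, -3.128, -0.005]
wrist_force: [0.3, 0.3, -0.8]
grip_width: 0.0852
gripper_force: 0.0
[ -2.97803083  -3.59070604 108.16544839]
[313.0, 245.7] [ 0.54345132 -0.29180934  0.055     ]
[302.7, 267.6] [ 0.51911358 -0.35699845  0.055     ]
[310.6, 341.0] [ 0.5182993  -0.52995675  0.055     ]
```

View pics/s1.png

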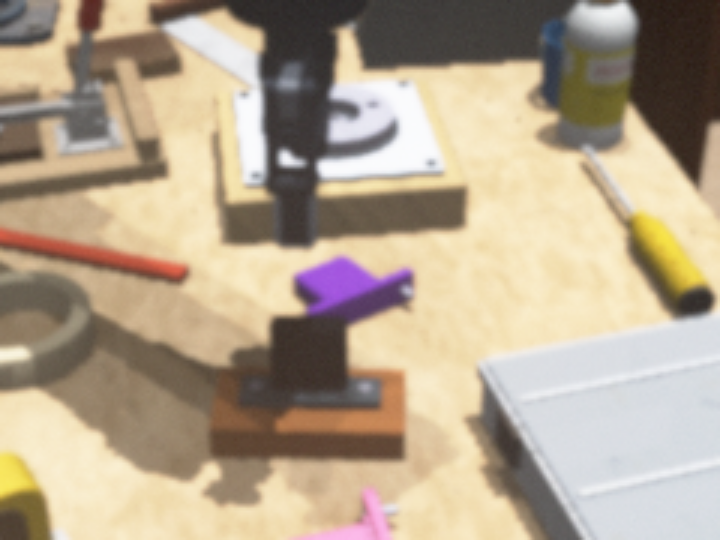

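```bash
python3 -m creep '[[-1,[-4,-4,40],[0,0,0]],[-1,[-4,-4,75],[0,0,0]],[-1,[-4,-4,100],[0,0,0]],[-1,[-4,-4,109],[0,0,0]],[-1,[-4,-4,109],[0,0,0]],[0.3,[-4,-4,109],[0,0,0]],[0.5,[-4,-4,109],[0,0,0]],[0.7,[-4,-4,109],[0,0,0]],[1,[-4,-4,109],[0,0,0]],[1,[-4,-4,109],[0,0,0]],[1,[-4,-4,109],[0,0,0]],[1,[-4,-4,109],[0,0,0]]]' 60; python3 - <<'E'
from h import *
print(tool((.519,-.360,.062)))
E
```

```text
time: 5.82
position: [0.5224, -0.3624, 0.0646]
orientation: [0.214, 3.134, 0.0]
wrist_force: [0.5, 1.6, 4.7]
grip_width: 0.0151
gripper_force: 58.9
[3.70495955 1.92212296 2.6002478 ]
```

```bash
python3 -m creep '[[1,[0,0,-10],[0,0,0]],[1,[0,0,-40],[0,0,0]],[1,[0,0,-80],[0,0,0]],[1,[0,0,-100],[0,0,0]],[1,[0,0,-100],[0,0,0]],[1,[0,0,-100],[0,0,0]]]'; python3 - <<'E'
from h import *
o=env.get_obs();zp=o["position"][2]-.0646
im=camera("side");cv2.imwrite("pics/s2.png",cv2.resize(im[150:330,200:440],(720,540)))
for l,z in(("prong_a",.012),("spanner_grip",.055),("spanner",.022)):
  for r in place_of(l,"side")[:5]:print(l,r["score"],r["xy"],ray("side",r["xy"],z+zp))
camera("top")
for l,z in(("prong_a",.012),("spanner_grip",.055),("spanner",.022),("rest_slot",.022-zp)):
  for r in place_of(l,"top")[:5]:print(l,r["score"],r["xy"],ray("top",r["xy"],z+zp))
E
```

```text
time: 6.58
position: [0.5214, -0.3615, 0.1627]
orientation: [-0.214, -3.132, -0.002]
wrist_force: [-0.4, -0.1, -2.6]
grip_width: 0.0157
gripper_force: 58.5
prong_a 0.97 [310.2, 260.8] [ 0.528673   -0.41070067  0.11006543]
prong_a 0.97 [331.8, 318.9] [ 0.54684775 -0.54387642  0.11006543]
prong_a 0.91 [337.4, 246.2] [ 0.5778074  -0.37506694  0.11006543]
prong_a 0.89 [282.0, 244.8] [ 0.48487415 -0.36108887  0.11006543]
prong_a 0.76 [322.7, 243.1] [ 0.55412296 -0.36337787  0.11006543]
spanner_grip 0.92 [300.2, 222.7] [ 0.51686879 -0.36229134  0.15306543]
spanner_grip 0.64 [314.2, 246.6] [ 0.53350976 -0.43230191  0.15306543]
spanner 0.78 [300.7, 238.9] [ 0.51691466 -0.36135195  0.12006543]
spanner 0.74 [323.7, 250.0] [ 0.55203553 -0.3972361   0.12006543]
spanner 0.7 [337.0, 336.9] [ 0.54799757 -0.58624949  0.12006543]
prong_a 0.77 [437.0, 230.9] [ 0.55091589 -0.49341922  0.11006543]
prong_a 0.76 [367.9, 269.8] [ 0.47813214 -0.35723543  0.11006543]
prong_a 0.61 [407.0, 238.9] [ 0.53652444 -0.43480485  0.11006543]
spanner_grip 0.96 [427.4, 254.8] [ 0.49671959 -0.46297283  0.15306543]
spanner_grip 0.75 [368.3, 246.7] [ 0.51435206 -0.35612416  0.15306543]
spanner 0.69 [371.3, 249.1] [ 0.51619426 -0.36442546  0.12006543]
rest_slot 0.85 [365.4, 258.4] [ 0.5157562  -0.36015398  0.022     ]
```

View pics/s2.png

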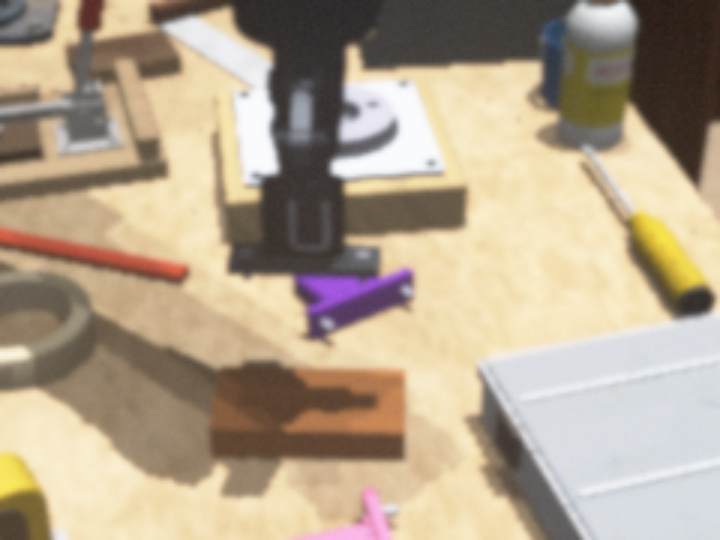

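```bash
python3 -m creep '[[1,[0,50,-10],[0,0,-0.08]],[1,[1,105,-10],[0,0,-0.16]],[1,[1,160,-10],[0,0,-0.24]],[1,[1,215,-10],[0,0,-0.32]],[1,[1,265,-10],[0,0,-0.40]],[1,[1,302,-5],[0,0,-0.438]],[1,[1,302,10],[0,0,-0.438]],[1,[1,302,25],[0,0,-0.438]],[1,[1,302,25],[0,0,-0.438]],[1,[1,302,25],[0,0,-0.438]]]'; python3 - <<'E'
from h import *
o=env.get_obs();zp=o["position"][2]-.0646
print(o["joint_pos"],tool((.5612,-.062,.1126)),R.from_rotvec(o["orientation"]).as_matrix().round(3))
im=camera("side")[130:250,230:390];im2=camera("top")[180:300,170:290]
for c in("side","top"):
 for l,z in(("prong_a",.012),("spanner_grip",.055),("spanner",.022)):
  for r in place_of(l,c)[:5]:
   p=ray(c,r["xy"],z+zp)
   if abs(p[1]+.06)<.08:print(c,l,round(r["score"],2),r["xy"],p)
cv2.imwrite("pics/a3.png",np.hstack([cv2.resize(im,(440,330)),cv2.resize(im2,(330,330))]))
E
```

```text
time: 8.28
position: [0.5624, -0.0645, 0.1394]
orientation: [-0.468, 3.106, -0.001]
wrist_force: [0.9, 0.1, -1.8]
grip_width: 0.0151
gripper_force: 59.1
[-0.2866474   0.44139247  0.4243434   1.92883034 -0.24210108  0.82071264
  2.13753395] [ 0.37592297  2.7622381  26.7745388 ] [[-0.956 -0.294  0.   ]
 [-0.294  0.956 -0.001]
 [-0.    -0.001 -1.   ]]
side prong_a 0.9 [297.2, 179.6] [ 0.52748879 -0.0735891   0.08677605]
side prong_a 0.79 [326.8, 176.7] [ 0.59620225 -0.06621427  0.08677605]
side spanner_grip 0.97 [308.6, 159.6] [ 0.55511978 -0.06252108  0.12977605]
side spanner 0.94 [310.9, 173.7] [ 0.55948983 -0.0671184   0.09677605]
top prong_a 0.77 [217.2, 221.9] [ 0.58568515 -0.06121283  0.08677605]
top prong_a 0.67 [223.5, 253.4] [ 0.52103825 -0.07520767  0.08677605]
top spanner_grip 0.56 [213.3, 229.4] [ 0.55977551 -0.06442263  0.12977605]
top spanner 0.81 [220.1, 234.4] [ 0.55744469 -0.06994791  0.09677605]
top spanner 0.55 [213.9, 219.6] [ 0.58792908 -0.05692682  0.09677605]
```

View pics/a3.png

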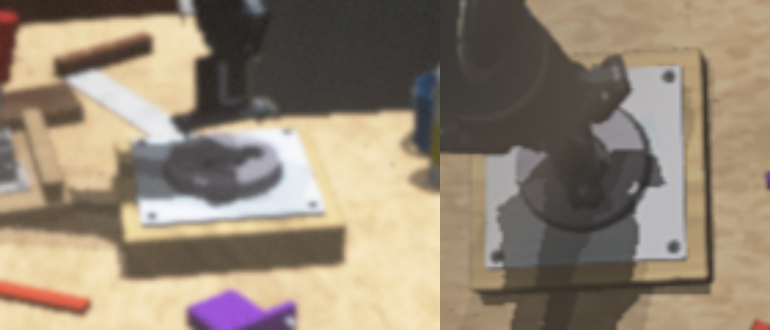

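```bash
python3 -m creep '[[1,[0,2.5,8],[0,0,0]],[1,[0,2.5,16],[0,0,0]],[1,[0,2.5,21],[0,0,0]],[1,[0,2.5,23],[0,0,0]],[1,[0,2.5,23],[0,0,0]]]'; python3 -m creep '[[1,[0,0,1],[0,0,0]],[1,[0,0,2],[0,0,0]],[1,[0,0,3],[0,0,0]],[1,[0,0,3],[0,0,0]]]'; python3 - <<'E'
from h import *
o=env.get_obs();print(o["position"],o["wrist_force"],o["moment"],tool((.5612,-.062,.1126)))
E
```

```text
time: 9.3
position: [0.5616, -0.0608, 0.1161]
orientation: [0.471, -3.106, -0.0]
wrist_force: [-0.2, 0.3, -1.8]
grip_width: 0.0152
gripper_force: 59.1
time: 9.8
position: [0.5615, -0.0606, 0.1132]
orientation: [0.471, -3.106, -0.0]
wrist_force: [0.3, -0.5, -1.7]
grip_width: 0.0154
gripper_force: 59.1
[ 0.56154975 -0.06063411  0.11320017] [ 0.26996162 -0.52805269 -1.67456267] [ 0.01344439 -0.0155818   0.00371181] [ 0.73919137 -1.2006868   0.60011254]
```

Shift y back 1 mm and go on down gently.

```bash
python3 -m creep '[[1,[0.5,-1,1],[0,0,0]],[1,[0.5,-1,2],[0,0,0]],[1,[0.5,-1,3],[0,0,0]],[1,[0.5,-1,3],[0,0,0]]]'; python3 - <<'E'
from h import *
o=env.get_obs();print(o["position"],o["wrist_force"],o["moment"])
E
```

```text
time: 10.3
position: [0.5613, -0.0617, 0.1101]
orientation: [0.471, -3.106, -0.0]
wrist_force: [0.9, 0.3, -1.9]
grip_width: 0.0156
gripper_force: 59.1
[ 0.56133744 -0.0617211   0.11014802] [ 0.85628852  0.27898679 -1.88553013] [ 0.02374284  0.02893215 -0.04490213]
```

```bash
python3 -m creep '[[1,[0,0,1],[0,0,0]],[1,[0,0,2],[0,0,0]],[1,[0,0,2],[0,0,0]]]'; python3 -m creep '[[1,[0,0,1],[0,0,0]],[1,[0,0,2],[0,0,0]],[1,[0,0,2],[0,0,0]]]';python3 - <<'E'
from h import *
o=env.get_obs();print(o["position"],o["wrist_force"],o["moment"])
E
```

```text
time: 10.68
position: [0.5613, -0.0617, 0.1082]
orientation: [0.471, -3.106, -0.0]
wrist_force: [-0.1, 0.6, -1.8]
grip_width: 0.0151
gripper_force: 59.1
time: 11.05
position: [0.5614, -0.0617, 0.1062]
orientation: [0.471, -3.106, -0.0]
wrist_force: [-0.1, -0.8, -2.4]
grip_width: 0.0153
gripper_force: 59.1
[ 0.56135516 -0.06174269  0.10615089] [-0.13465579 -0.80966814 -2.38039938] [ 0.04296259 -0.07537311 -0.01381709]
```

```bash
python3 -m creep '[[1,[0,0,1],[0,0,0]],[1,[0,0,2],[0,0,0]],[1,[0,0,2.5],[0,0,0]],[1,[0,0,2.5],[0,0,0]]]'; python3 -m creep '[[1,[0,0,0.5],[0,0,0]],[1,[0,0,1],[0,0,0]],[1,[0,0,1],[0,0,0]]]';python3 - <<'E'
from h import *
o=env.get_obs();print(o["position"],o["wrist_force"],o["moment"])
im=camera("side")[130:250,230:390];cv2.imwrite("pics/a4.png",cv2.resize(im,(640,480)))
E
```

```text
time: 11.55
position: [0.5614, -0.0618, 0.1037]
orientation: [0.471, -3.106, -0.0]
wrist_force: [0.1, -0.8, -1.7]
grip_width: 0.0151
gripper_force: 59.1
time: 11.92
position: [0.5614, -0.0618, 0.1027]
orientation: [0.471, -3.106, -0.0]
wrist_force: [-0.8, 0.2, -1.9]
grip_width: 0.0152
gripper_force: 59.1
[ 0.56139901 -0.06175808  0.10273659] [-0.82644643  0.23662584 -1.88686866] [ 0.01238819 -0.02309414  0.00098269]
```

View pics/a4.png

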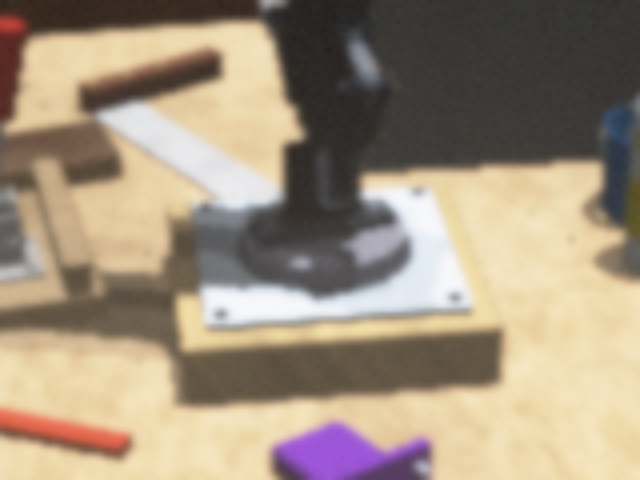

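```bash
python3 -m creep '[[1,[0,0,0.5],[0,0,0]],[1,[0,0,1],[0,0,0]],[1,[0,0,1],[0,0,0]]]';python3 -m creep '[[1,[0,0,0.5],[0,0,0]],[1,[0,0,1],[0,0,0]],[1,[0,0,1],[0,0,0]]]'
```

```text
time: 12.35
position: [0.5615, -0.0618, 0.1025]
orientation: [-0.471, 3.106, 0.001]
wrist_force: [-2.4, -0.1, 6.2]
grip_width: 0.0151
gripper_force: 60.2
time: 12.72
position: [0.5616, -0.0618, 0.1025]
orientation: [-0.471, 3.106, 0.002]
wrist_force: [-3.9, 1.7, 12.1]
grip_width: 0.0152
gripper_force: 61.1
```

```bash
python3 -m creep '[[1,[0,0,-1.2],[0,0,0]],[1,[0,-0.15,-1.2],[0,0,0.04]],[1,[0,-0.25,-1.2],[0,0,0.08]],[1,[0,-0.4,-1.2],[0,0,0.12]],[1,[0,-0.5,-1.2],[0,0,0.16]],[1,[0.1,-0.65,-1.2],[0,0,0.2]],[1,[0.1,-0.65,-1.2],[0,0,0.2]]]';python3 - <<'E'
from h import *
o=env.get_obs();print(o["moment"],o["joint_pos"][6])
E
```

```text
time: 13.6
position: [0.5619, -0.0618, 0.1025]
orientation: [-0.158, 3.137, 0.001]
wrist_force: [-1.1, 1.8, 6.2]
grip_width: 0.0153
gripper_force: 60.2
[0.28978669 0.41679319 0.10456761] 1.9981606135787342
```

```bash
python3 -m creep '[[1,[0,-0.15,-0.4],[0,0,0.04]],[1,[0,-0.25,-0.4],[0,0,0.08]],[1,[0,-0.4,-0.4],[0,0,0.12]],[1,[0,-0.5,-0.4],[0,0,0.16]],[1,[0.1,-0.65,-0.4],[0,0,0.2]]]';python3 - <<'E'
from h import *
o=env.get_obs();print(o["moment"],o["joint_pos"][6])
E
python3 -m creep '[[1,[0,-0.15,0],[0,0,0.04]],[1,[0,-0.25,0],[0,0,0.08]],[1,[0,-0.4,0],[0,0,0.12]]]';python3 - <<'E'
from h import *
o=env.get_obs();print(o["moment"],o["joint_pos"][6])
E
```

```text
time: 14.22
position: [0.5618, -0.0626, 0.1025]
orientation: [0.159, 3.137, 0.001]
wrist_force: [-0.3, 2.1, 4.6]
grip_width: 0.0151
gripper_force: 60.0
[0.67092759 0.0579443  0.29199305] 1.8342555922186443
time: 14.6
position: [0.5618, -0.063, 0.1025]
orientation: [0.346, 3.122, 0.001]
wrist_force: [-1.0, 2.9, 5.3]
grip_width: 0.0153
gripper_force: 60.1
[0.72046146 0.16235833 0.2831568 ] 1.7371555784164825
```

```bash
for i in 1 ; do python3 -m creep '[[1,[0,-0.15,0],[0,0,0.04]],[1,[0,-0.25,0],[0,0,0.08]]]' | sed -n 3,4p; python3 -c "
from h import *
print(env.get_obs()['moment'])"; python3 -m creep '[[1,[0,-0.1,0],[0,0,0.03]],[1,[0,-0.1,0],[0,0,0.03]]]'| sed -n 3,4p; python3 -c "
from h import *
print(env.get_obs()['moment'])"; done
```

```text
orientation: [0.471, 3.106, 0.001]
wrist_force: [-0.5, 3.3, 4.9]
[0.62921884 0.1660607  0.33420218]
orientation: [0.517, 3.099, 0.001]
wrist_force: [-0.5, 3.5, 5.3]
[0.66055339 0.17316467 0.11801383]
```

```bash
python3 -m creep '[[1,[0,-0.1,0],[0,0,0.03]]]' | sed -n 3,4p; python3 -c "
from h import *
print(env.get_obs()['moment'])"; python3 -m creep '[[1,[0,-0.1,0],[0,0,0.03]]]'| sed -n 3,4p; python3 -c "
from h import *
print(env.get_obs()['moment'])"
```

```text
orientation: [0.563, 3.09, 0.001]
wrist_force: [-0.9, 2.9, 5.0]
[0.68846799 0.16297795 0.29971274]
orientation: [0.61, 3.082, 0.001]
wrist_force: [-1.0, 3.7, 5.2]
[0.72563638 0.13875337 0.48434032]
```

```bash
python3 -m creep '[[1,[0,0,0],[0,0,0.02]],[1,[0,0,0],[0,0,0.02]]]' | sed -n 3,4p; python3 -c "
from h import *
print(env.get_obs()['moment'])"; python3 -m creep '[[1,[0,0,0],[0,0,0.02]],[1,[0,0,0],[0,0,0.02]]]'| sed -n 3,4p; python3 -c "
from h import *
print(env.get_obs()['moment'])"
```

```text
orientation: [0.634, 3.077, -0.0]
wrist_force: [-1.6, 1.0, 4.6]
[0.62909089 0.19667555 0.95594007]
orientation: [0.661, 3.071, -0.001]
wrist_force: [-0.2, 2.3, 4.8]
[0.50072958 0.14626492 1.51646854]
```

```bash
python3 -m creep '[[1,[0,0,0],[0,0,-0.05]],[1,[0,0,0],[0,0,-0.08]],[1,[0,0,0],[0,0,-0.08]]]' | sed -n 2,4p; python3 -c "
from h import *
print(env.get_obs()['moment'])"; python3 -m creep '[[1,[0,0,-1],[0,0,0]],[1,[0,0,-3],[0,0,0]],[1,[0,0,-5],[0,0,0]],[1,[0,0,-5],[0,0,0]]]'| sed -n 2,4p; python3 -c "
from h import *
print(env.get_obs()['moment'])"
```

```text
position: [0.5616, -0.0643, 0.1025]
orientation: [0.547, 3.093, 0.0]
wrist_force: [0.7, 2.0, 4.6]
[ 0.37670207 -0.06281972  0.15158678]
position: [0.5609, -0.0641, 0.1073]
orientation: [-0.545, -3.093, 0.0]
wrist_force: [0.7, 0.5, -2.5]
[ 0.15928235 -0.15872324  0.02922523]
```

```bash
python3 -m creep '[[1,[0,0,-15],[0,0,0]],[1,[0,0,-45],[0,0,0]],[1,[-8,-40,-58],[0,0,-0.03]],[1,[-20,-90,-58],[0,0,-0.07]],[1,[-32,-145,-58],[0,0,-0.1]],[1,[-44,-200,-58],[0,0,-0.14]],[1,[-56,-250,-58],[0,0,-0.18]],[1,[-66,-294,-50],[0,0,-0.215]],[1,[-66,-294,-30],[0,0,-0.215]],[1,[-66,-294,-20],[0,0,-0.215]],[1,[-66,-294,-20],[0,0,-0.215]]]'; python3 - <<'E'
from h import *
o=env.get_obs();zp=o["position"][2]-.0646
print(tool((.5224,-.3624,.0646)))
im=camera("side")[180:300,230:390];im2=camera("top")
for c in("side","top"):
 for l,z in(("prong_a",.012),("spanner_grip",.055),("spanner",.022),("rest_slot",.022-zp)):
  for r in place_of(l,c)[:5]:
   p=ray(c,r["xy"],z+zp)
   if abs(p[1]+.36)<.03:print(c,l,round(r["score"],2),r["xy"],p)
g=im2[190:295,175:275]
cv2.imwrite("pics/a5.png",np.hstack([cv2.resize(im,(440,330)),cv2.resize(g,(330,330),interpolation=cv2.INTER_CUBIC)]))
E
```

```text
time: 18.1
position: [0.5229, -0.3608, 0.1265]
orientation: [-0.207, -3.133, -0.003]
wrist_force: [0.7, -0.2, -1.7]
grip_width: 0.0155
gripper_force: 59.3
[ 0.16148105 -1.72237027 61.85776739]
side prong_a 0.82 [309.1, 261.1] [ 0.53025328 -0.36390759  0.07386029]
side prong_a 0.77 [282.2, 259.8] [ 0.48364806 -0.3552128   0.07386029]
side spanner_grip 0.71 [311.5, 244.1] [ 0.53409399 -0.37395169  0.11686029]
side spanner_grip 0.62 [300.5, 240.1] [ 0.51656828 -0.36023401  0.11686029]
side spanner 0.77 [322.0, 253.2] [ 0.55367403 -0.35668135  0.08386029]
side spanner 0.72 [300.0, 258.0] [ 0.51442764 -0.36657754  0.08386029]
side rest_slot 0.75 [302.5, 279.9] [ 0.51839625 -0.35123677  0.022     ]
top prong_a 0.78 [366.0, 272.1] [ 0.47909107 -0.35626481  0.07386029]
top spanner_grip 0.53 [369.3, 247.7] [ 0.51963366 -0.3610187   0.11686029]
top spanner 0.46 [367.6, 249.3] [ 0.5230454  -0.36039769  0.08386029]
top rest_slot 0.91 [366.4, 258.6] [ 0.51528019 -0.3622352   0.022     ]
```

View pics/a5.png

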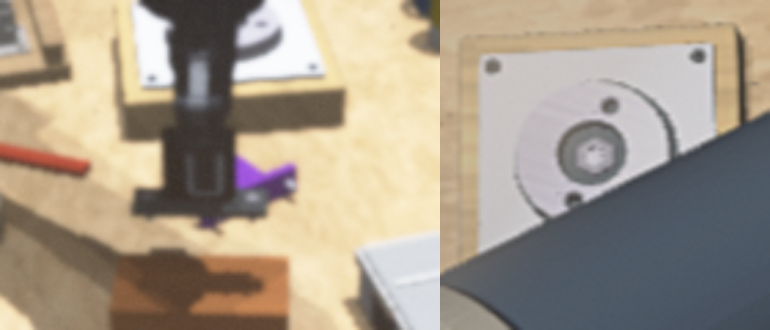

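```bash
python3 -m creep '[[1,[0,-1.5,20],[0,0,0]],[1,[0,-1.5,38],[0,0,0]],[1,[0,-1.5,44],[0,0,0]],[1,[0,-1.5,48],[0,0,0]],[1,[0,-1.5,51],[0,0,0]],[1,[0,-1.5,53],[0,0,0]],[1,[0,-1.5,53],[0,0,0]]]';python3 -m creep '[[1,[0,0,2],[0,0,0]],[1,[0,0,4],[0,0,0]],[1,[0,0,5],[0,0,0]],[1,[0,0,5],[0,0,0]]]'
```

```text
time: 19.48
position: [0.5228, -0.3644, 0.0745]
orientation: [0.21, 3.134, -0.0]
wrist_force: [0.3, -0.4, -2.4]
grip_width: 0.0155
gripper_force: 59.3
time: 19.98
position: [0.5226, -0.3643, 0.0692]
orientation: [-0.21, -3.134, -0.0]
wrist_force: [-0.8, 0.4, -1.5]
grip_width: 0.0153
gripper_force: 59.3
```

```bash
python3 -m creep '[[1,[0,1.5,1],[0,0,0]],[1,[0,1.5,3],[0,0,0]],[1,[0,1.5,4],[0,0,0]],[1,[0,1.5,4],[0,0,0]]]';python3 -m creep '[[1,[0,0,0.5],[0,0,0]],[1,[0,0,1],[0,0,0]],[1,[0,0,1],[0,0,0]]]'
```

```text
time: 20.48
position: [0.5228, -0.3628, 0.0652]
orientation: [-0.21, -3.134, -0.0]
wrist_force: [0.3, -0.8, -1.2]
grip_width: 0.0157
gripper_force: 59.3
time: 20.85
position: [0.5229, -0.3629, 0.0646]
orientation: [0.21, 3.134, 0.0]
wrist_force: [-0.0, 1.4, 0.0]
grip_width: 0.015
gripper_force: 59.6
```

Seated on the rest (force rising, original height). Release and retreat.

```bash
python3 -m creep '[[0.7,[0,0,0],[0,0,0]],[0.3,[0,0,0],[0,0,0]],[-0.2,[0,0,0],[0,0,0]],[-0.6,[0,0,0],[0,0,0]],[-0.6,[0,0,0],[0,0,0]],[-0.6,[0,0,0],[0,0,0]],[-0.6,[0,0,-15],[0,0,0]],[-0.6,[0,0,-45],[0,0,0]],[-0.6,[0,0,-90],[0,0,0]],[-0.6,[0,0,-140],[0,0,0]],[-0.6,[0,40,-170],[0,0,0]],[-0.6,[0,80,-190],[0,0,0]]]';python3 -m creep '[[-0.6,[0,60,-10],[0,0,0]],[-0.6,[0,120,-20],[0,0,0]],[-0.6,[0,120,-20],[0,0,0]]]'; python3 - <<'E'
from h import *
im=camera("side")[150:330,200:440];t=camera("top")[190:300,280:400]
for c in("side","top"):
 for l,z in(("spanner_grip",.055),("spanner",.022)):
  for r in place_of(l,c)[:4]:
   p=ray(c,r["xy"],z)
   if abs(p[1]+.36)<.03:print(c,l,round(r["score"],2),p)
cv2.imwrite("pics/a6.png",np.hstack([cv2.resize(im,(440,330)),cv2.resize(t,(360,330))]))
E
```

```text
time: 22.35
position: [0.5338, -0.2837, 0.2574]
orientation: [0.213, 3.131, -0.001]
wrist_force: [0.3, -0.3, 0.5]
grip_width: 0.0684
gripper_force: 0.0
time: 22.72
position: [0.5514, -0.1585, 0.2758]
orientation: [0.194, 3.133, 0.005]
wrist_force: [0.0, -0.5, -0.8]
grip_width: 0.0681
gripper_force: 0.0
side spanner_grip 0.83 [ 0.51964911 -0.36193759  0.055     ]
side spanner 0.56 [ 0.51912042 -0.36402967  0.022     ]
top spanner 0.86 [ 0.52341488 -0.36170866  0.022     ]
```

View pics/a6.png

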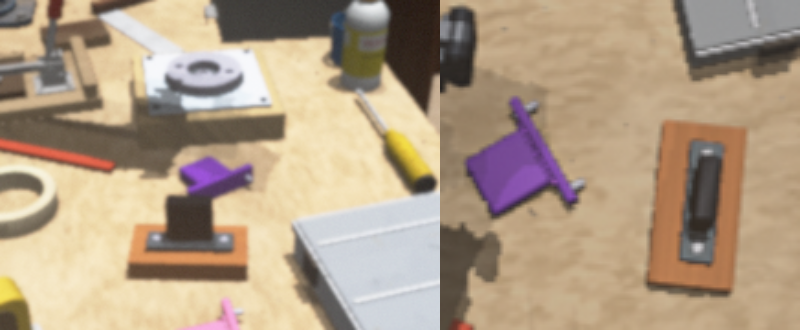

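The spanner stands upright in the rest with the bar flat on it (crop 190,240 on the left and 703,200 on the right). The ring has been turned and everything else is where it was.

```bash
python3 -c "
from plant import env
print(env.finish_job())"
```

```text
the job is handed in; nothing more can be done
None
```

The ring is turned clockwise about 0.65 rad against its stop, where the torque climbed steadily to about 1.5 N m. The spanner is back upright in its rest with both prongs in the slot, nothing else on the bench was moved, and I handed the job in at about 23 s.

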